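Spare battery pack into the free charging bay

TASK

Put the spare battery pack standing on the bench to charge: find the bay of the charger that is open and empty (another bay already holds a pack and one is closed by a blanking cover), and set the spare gently down there, fully home over the bay's two pegs, upright and released. Leave the pack that is already charging in its place, and do not disturb the tape measure, the stapler and the staple box.

Things in the scene. Friction and masses are not known exactly. Their poses are not given: they have to be found in the camera images.
- spare_pack: The spare: black battery pack, upright block 44 (x) x 60 (y) x 75 (z) mm, 0.25 kg, top 5 mm stepped in by 4 mm; origin at the centre of its underside, z up. Underside has two square sockets 13 x 13 mm, 16 mm deep, at y = -15 and +15 mm; either way round fits. Grip it across the 44 mm. Starts standing on the bench, right of the charger.
- seated_pack: The pack already charging: same shape, size and axes as the spare; it starts seated in one of the three bays, which one varies.
- blank_cover: Low grey blanking cover, 60 x 68 x 17 mm, fixed over the pegs of the bay that is out of use, which one varies; origin at the centre of its underside, on the deck.
- charger: Grey three-bay charger fixed on the bench, 110 (x) x 256 (y) mm, deck 28 mm high; origin under its centre, x to its back, y along the bays (80 mm apart), z up. Dividers between bays 6 mm high; rail 10 mm high at x = 47 to 54 mm. Each bay has two steel pegs, 9 mm diameter, 12 mm high, tapered tips, at y = -15 and +15 mm from its centre. A pack seats flat on the deck, its x, y along the charger's.
- bay_left (a point): Centre of the left bay (y = +80 mm on the charger), at deck height, between its two pegs; axes as the charger's. A seated pack's origin coincides with this point.
- bay_mid (a point): Centre of the middle bay, likewise.
- bay_right (a point): Centre of the right bay (y = -80 mm on the charger), likewise.
- tape_measure: Yellow tape measure standing on the bench, 35 x 66 x 64 mm, bystander; origin under its centre.
- stapler: Red and black stapler, 32 x 142 x 54 mm, lying along its y, bystander; origin under its centre.
- staple_box: White box of staples, 36 x 62 x 22 mm, bystander; origin under its centre.

How it is judged (in metres and radians):
At the end, for the whole second after the job is handed in: The spare is at rest in the open, empty bay: origin within 8 mm across and 3 mm in height of the bay's point, tilt under 0.08 rad, square within 0.25 rad. The charging pack is within 10 mm of its start, tilt under 0.08 rad; tape measure, stapler and staple box are within 30 mm of theirs (((horizontal distance between spare_pack and bay_left below 0.008 m and z of spare_pack in the frame of bay_left between -0.003 and 0.003 m) or (horizontal distance between spare_pack and bay_mid below 0.008 m and z of spare_pack in the frame of bay_mid between -0.003 and 0.003 m) or (horizontal distance between spare_pack and bay_right below 0.008 m and z of spare_pack in the frame of bay_right between -0.003 and 0.003 m)) and angle between each of spare_pack, seated_pack's own z axis and vertical below 0.08 rad and angle between the x axis of spare_pack and the x axis of charger, either way round below 0.25 rad and linear speed of spare_pack below 0.02 m/s and distance of seated_pack from where it was at the start of the episode below 0.01 m and distance of each of tape_measure, stapler, staple_box from where it was at the start of the episode below 0.03 m); the robot touches nothing.
It fails at once if the pack already charging is moved by more than 10 mm (distance of seated_pack from where it was at the start of the episode above 0.01 m).
It fails at once if the spare pack is rammed on the charger (more than 60 N) (contact force between spare_pack and charger above 60 N).
It fails at once if the spare pack is dropped: faster than 0.5 m/s when less than 30 mm above the deck (horizontal distance between spare_pack and charger below 0.12 m and z of spare_pack in the frame of charger below 0.058 m and linear speed of spare_pack above 0.5 m/s).
It fails at once if the tape measure, stapler or staple box is moved by more than 30 mm (distance of any of tape_measure, stapler, staple_box from where it was at the start of the episode above 0.03 m).
It also fails if it takes over 38 s, if anything falls off the work surface, if the arm or the gripper's body presses on something with over 40 N, if the wrist force passes 120 N, or if a joint passes its speed limit or range.

ROBOT

A 6-joint arm with a two-finger parallel gripper is mounted at the origin on a cart in front of the work surface, level with it; the furniture and walls round the work are solid. World frame = base frame: x ahead of the robot, y to its left, z up, the work surface at z = 0. Lengths are in mm, angles in rad, forces in N, time in s.
With the tool pointing down it reaches from about 350 to 875 mm from the base axis. Payload 4.2 kg.
Tool frame: the origin (TCP) lies on the mounting face of the last link; the fingertips stand 173 mm ahead of it and the grasp point (between the pads) lies 155 mm ahead of it; z points along the fingers, y is the line along which they close (so a half turn about z gives the same grasp; the last joint's range is limited). The gripper opens to 85 mm and grips with 20 to 120 N. Pads are 22 mm wide; open, the fingers measure 114 mm over their backs; the gripper's body (76 mm by 85 mm) begins 54 mm behind the grasp point. The pads swing forward as they close: fully open they stand 13 mm farther back than shut.
Start: joints at [-1.033, 0.385, 0.008, 0, -1.194, -0.259], TCP at [172.018, -600.841, 404.712] pointing down, gripper open.
Joint ranges: [-3.14, 3.14], [-1.21, 2.06], [-1.07, 1.41], [-3.16, 2.05], [-2.99, -0.16], [-3.1, 3.1]. Speed limits (rad/s): [2.79, 2.79, 3.14, 3.14, 3.14, 3.14].

INTERFACE

Orientations are given as a unit quaternion [x, y, z, w].
In Python, from bench import arm gives the robot as it stands. The module is installed in compiled form; this text tells all that it offers.
- The arm moves only by the tool move_arm, never from a script. Its arguments are lists of equal length, an entry for each row: "fingers": the finger opening in mm, from 0 to 85.4; "travel": the shift along the tool's x, y, z in mm, a list of three; "dr": the turn, a rotation vector about the tool's x, y, z in rad, a list of three. A call has 1 to 10 rows; each row is the pose to reach, as a shift and turn from the pose commanded when the call began, along the tool's axes at that moment; what a row does not reach only later rows make up. A row lasts 1/10 s, in which the tool goes at most 50 mm and 8.59 degrees, less where a joint would pass 70% of its speed; a pose out of reach is approached as far as the arm can. A call with a gripper value outside its range is refused whole. The fingers move at their own pace and stop on an object; the grip force is fixed at half the most. Time passes only in rows, so rows that repeat a pose let the fingers close. It gives the time, the measured TCP pose, the force, the opening and the grip force at its end, in the units of the state.
- arm.read_state(): the state, without advancing time (a new reading comes with each control period).
- arm.get_image(name): name is "scene" or "top" or "wrist"; returns the picture (480x640x3 uint8, red, green, blue); there is no depth.
- arm.camera_model(name): a dict with "intrinsics" (3x3 intrinsics, pixels), "k1" (the pictures are not rectified: a ray, as slopes to the right and down, at radius r is drawn at 1 + k1 r^2 times it, then the intrinsics apply), "pose" (4x4, takes a point from camera to world coordinates). Camera axes: x right, y up, looking along -z (the intrinsics and any distortion apply to the point x, -y, -z); pixel columns grow to the right and rows downward; lengths in mm; the calibration is good to about 2 mm. A picture is of the moment at which its call begins: read the wrist's pose just before it. camera_model takes no time and is no camera call; for the wrist camera it gives the pose at the moment of the call.
- arm.job_done(): hands the job in; it is judged then, once.
The state is a dict: "clock": time; "joints": joint angles; "joint_vel": joint speeds; "joint_efforts": joint torques, N m; "position": TCP position; "ee_rot": TCP orientation; "contact_force": force on the tool from outside, world axes, zero at the start; "wrist_torque": the same for the moment, N m; "gripper_width": finger opening in mm; "grasp_force": force on a finger pad.
Only numpy, scipy, OpenCV 4.12 (cv2) and the standard library are available. Lean on these libraries where they do the work, as an engineer would, in place of code of your own. Each camera call takes 0.05 s, during which the arm holds its last target. There are 200 camera calls.

## Working session

There is one attempt and no reset: what is moved stays moved. The work goes in short steps, Python scripts to look and compute and a tool call to move; the robot and the scene stay as the last step left them, time stands still between calls to the robot, and variables do not carry over. Pictures are saved under pics/ and viewed, at most 10 in all, crops included, and the job is handed in when it is done.

Besides the shell and the picture viewer there is one more tool, called after ">>>" as name(argument=value, ...), one argument or row to a line, values as JSON. move_arm: Moves the arm, as the interface text tells. Its arguments: {"type":"object","properties":{"fingers":{"type":"array","items":{"type":"number"}},"travel":{"type":"array","items":{"type":"array","items":{"type":"number"}}},"dr":{"type":"array","items":{"type":"array","items":{"type":"number"}}}},"required":["fingers","travel","dr"]}

```bash
mkdir -p pics; cat > h.py <<'E'
import numpy as np, cv2
from bench import arm
from scipy.spatial.transform import Rotation as R
def ray(m,u,v):
    K=np.array(m["intrinsics"]);P=np.array(m["pose"])
    d=cv2.undistortPoints(np.array([[[u,v]]],float),K,np.array([m["k1"],0,0,0.]))[0,0]
    # model: drawn = (1+k1 r^2)*ray -> same as opencv k1
    return P[:3,3],P[:3,:3]@np.array([d[0],-d[1],-1])
def onz(m,u,v,z):
    o,d=ray(m,u,v);return o+d*(z-o[2])/d[2]
def proj(m,p):
    K=np.array(m["intrinsics"]);P=np.array(m["pose"])
    q=P[:3,:3].T@(np.array(p,float)-P[:3,3]);x,y=q[0]/-q[2],-q[1]/-q[2]
    s=1+m["k1"]*(x*x+y*y);return (K@[x*s,y*s,1])[:2]
def save(n,f):
    im=arm.get_image(n);cv2.imwrite("pics/"+f,im[:,:,::-1]);return im
E
python3 - <<'E'
from h import *
np.set_printoptions(precision=3,suppress=True)
for n in("scene","top","wrist"):
    m=arm.camera_model(n);print(n,np.array(m["intrinsics"]).tolist(),m["k1"],np.array(m["pose"]))
    save(n,n+"0.png")
print(arm.read_state())
E
```

```text
scene [[582.4959112820601, 0.0, 316.5321919359976], [0.0, 582.4959112820601, 242.51199721281534], [0.0, 0.0, 1.0]] -0.1378344208341427 [[  -0.809    0.445   -0.384   64.872]
 [  -0.588   -0.619    0.521  657.601]
 [  -0.005    0.647    0.763 1055.038]
 [   0.       0.       0.       1.   ]]
top [[441.6018602448896, 0.0, 311.4390893731049], [0.0, 441.6018602448896, 239.74540775042374], [0.0, 0.0, 1.0]] -0.04907626610721141 [[  0.123   0.966  -0.226 367.748]
 [ -0.992   0.12   -0.024 -30.941]
 [  0.004   0.227   0.974 959.106]
 [  0.      0.      0.      1.   ]]
wrist [[356.9180910520551, 0.0, 320.38868107373924], [0.0, 356.9180910520551, 239.59900066725632], [0.0, 0.0, 1.0]] -0.05353439516802142 [[  -0.274   -0.921   -0.276  102.381]
 [   0.962   -0.262   -0.081 -621.212]
 [   0.002   -0.288    0.958  372.044]
 [   0.       0.       0.       1.   ]]
{'clock': 0.15, 'joints': array([-1.033,  0.385,  0.007, -0.   , -1.194, -0.259]), 'joint_vel': array([ 0.   , -0.003,  0.003,  0.003,  0.   , -0.   ]), 'joint_efforts': array([  0.   , -39.268,  18.858,   4.189,  -0.003,   0.   ]), 'position': array([ 171.998, -600.712,  403.891]), 'ee_rot': array([-0.139,  0.99 ,  0.001, -0.   ]), 'contact_force': array([-0.283,  0.065,  0.174]), 'wrist_torque': array([ 0.017, -0.018, -0.063]), 'grasp_force': 0.0, 'gripper_width': 85.45207169400625}
```

View pics/top0.png

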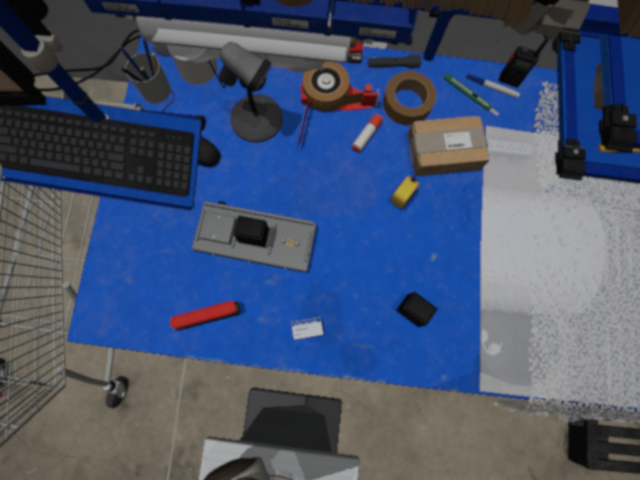

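View pics/scene0.png

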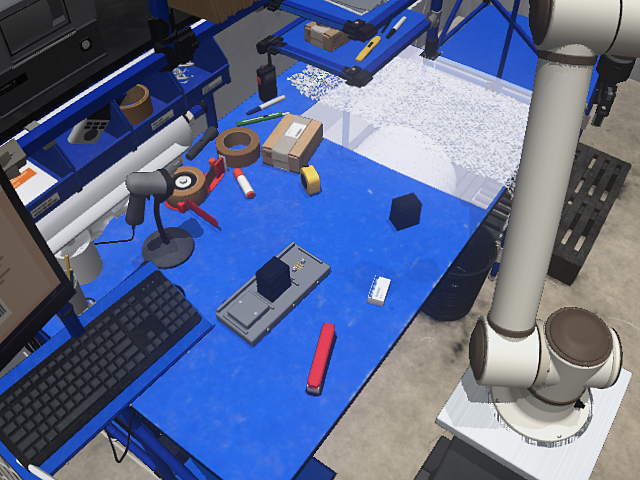

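The top view shows the charger at about (193–316, 203–270). The cover is on the left bay, the charging pack is in the middle at (252,231), and the right bay is open with pegs near (285,241) and (295,243). The spare is at (417,309), and the scene view agrees.

```bash
python3 - <<'E'
from h import *
np.set_printoptions(precision=1,suppress=True)
im=cv2.imread("pics/top0.png");m=arm.camera_model("top")
hsv=cv2.cvtColor(im,cv2.COLOR_BGR2HSV)
def cont(mask,box):
    k=np.zeros_like(mask);x0,y0,x1,y1=box;k[y0:y1,x0:x1]=mask[y0:y1,x0:x1]
    c,_=cv2.findContours(k,cv2.RETR_EXTERNAL,cv2.CHAIN_APPROX_NONE);return max(c,key=cv2.contourArea)
notblue=cv2.bitwise_not(cv2.inRange(hsv,(100,120,60),(130,255,255)))
gray=cv2.inRange(hsv,(0,0,60),(180,90,200))
dark=cv2.inRange(hsv,(0,0,0),(180,255,55))
def show(n,c,z):
    p=np.array([onz(m,u,v,z)[:2] for u,v in c[:,0]],np.float32)
    r=cv2.minAreaRect(p);print(n,"c",np.array(r[0]),"size",np.array(r[1]),"ang",r[2]);print(cv2.boxPoints(r))
show("charger",cont(gray,(180,190,330,280)),28)
show("seated",cont(dark,(225,205,285,255)),100)
show("spare",cont(notblue,(390,280,450,335)),75)
show("box",cont(notblue,(280,310,335,345)),22)
for u,v in((285,241),(295,243)):print(onz(m,u,v,40))
a=cv2.resize(im[190:280,180:330],None,fx=4,fy=4,interpolation=cv2.INTER_CUBIC)
b=cv2.resize(im[280:340,385:450],None,fx=4,fy=4,interpolation=cv2.INTER_CUBIC)
o=np.zeros((600,600,3),np.uint8);o[:360]=a;o[360:,:260]=b;cv2.imwrite("pics/crop1.png",o)
E
```

```text
charger c [578.1 116.6] size [254.  113.4] ang 85.86237335205078
[[512.4  -6. ]
 [625.5 -14.2]
 [643.8 239.1]
 [530.8 247.3]]
seated c [570.1 113.7] size [72.9 53.6] ang 86.2999038696289
[[541.   79.1]
 [594.5  75.6]
 [599.2 148.4]
 [545.7 151.8]]
spare c [ 457.9 -234.2] size [62.5 51. ] ang 59.544002532958984
[[ 420.1 -248.2]
 [ 464.  -274.1]
 [ 495.7 -220.2]
 [ 451.8 -194.3]]
box c [395.8 -21.8] size [36.9 65.1] ang 16.864627838134766
[[368.7   4. ]
 [387.5 -58.3]
 [422.9 -47.6]
 [404.   14.7]]
[571.3  47.4  40. ]
[569.6  25.6  40. ]
```

View pics/crop1.png

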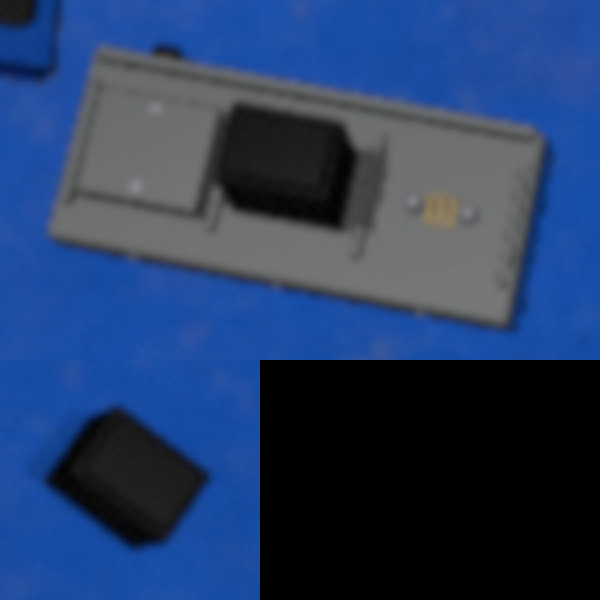

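The crop shows the pegs at about (283,241) and (297.5,243.5) and the spare's top face centred near (420,307). The right bay centre is then about (570,36). Next I'll compute the move to hover over the spare.

```bash
cat >> h.py <<'E'
def plan(pos,yaw):
    """travel/dr from current pose to TCP pos, tool down, tool y at world yaw"""
    s=arm.read_state();Rc=R.from_quat(s["ee_rot"])
    y=np.array([np.cos(yaw),np.sin(yaw),0]);z=np.array([0,0,-1.]);x=np.cross(y,z)
    Rt=R.from_matrix(np.c_[x,y,z])
    print("travel",np.round(Rc.inv().apply(np.array(pos)-s["position"]),1),"dr",np.round((Rc.inv()*Rt).as_rotvec(),4),"pos",np.round(s["position"],1),"F",np.round(s["contact_force"],1),"w",s["gripper_width"],"t",s["clock"])
E
python3 - <<'E'
from h import *
m=arm.camera_model("top");c=onz(m,420,307.5,75);print(c)
plan([c[0],c[1],330],np.radians(149.5))
E
```

```text
[ 461.90459708 -241.09782904   75.        ]
travel [-377.7  265.9   74.3] dr [ 1.600e-03  5.000e-04 -7.598e-01] pos [ 172.  -600.7  403.9] F [-0.3  0.1  0.2] w 85.45207169400625 t 0.15
```

>>> move_arm(
  fingers=[85,85,85,85,85,85,85,85,85,85],
  travel=[
    [-40,28,8],
    [-80,56,16],
    [-120,85,24],
    [-160,113,32],
    [-200,141,40],
    [-240,169,48],
    [-285,201,56],
    [-330,232,64],
    [-378,266,74],
    [-378,266,74],
  ],
  dr=[
    [0,0,-0.08],
    [0,0,-0.16],
    [0,0,-0.24],
    [0,0,-0.32],
    [0,0,-0.4],
    [0,0,-0.48],
    [0,0,-0.57],
    [0,0,-0.66],
    [0,0,-0.76],
    [0,0,-0.76],
  ],
)

```text
clock: 1.15
position: [464.0, -238.2, 329.9]
ee_rot: [-0.499, 0.867, 0.0, -0.0]
contact_force: [-0.4, -1.1, 0.6]
gripper_width: 84.9
grasp_force: 0.0
```

```bash
python3 - <<'E'
from h import *
np.set_printoptions(precision=1,suppress=True)
m=arm.camera_model("wrist");im=save("wrist","w1.png");plan([461.9,-241.1,330],np.radians(149.5))
for p in((462,-241,75),(462,-241,0)):print(proj(m,p))
hsv=cv2.cvtColor(im[:,:,::-1].copy(),cv2.COLOR_BGR2HSV)
E
```

```text
travel [ 4.5  0.8 -0.4] dr [0. 0. 0.] pos [ 464.8 -237.6  329.6] F [ 0.4  0.8 -0.3] w 85.19255950847742 t 1.2
[322.3 243.5]
[321.8 217.3]
```

View pics/w1.png

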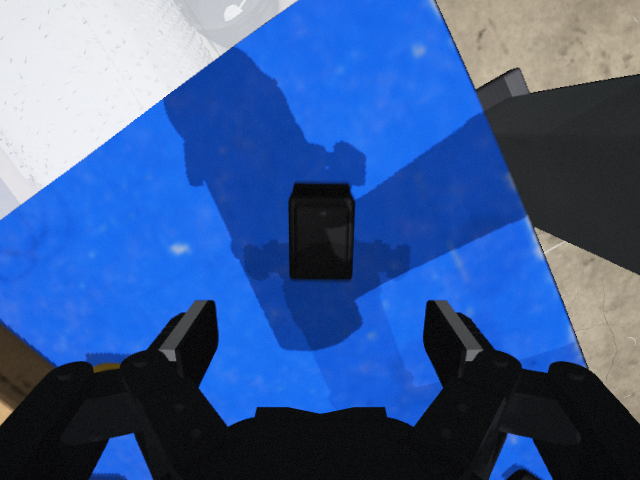

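The wrist view shows the spare square to the gripper, spanning columns 289–354. Its near top edge is at row 280 and its far base edge at row 183.

```bash
python3 - <<'E'
from h import *
np.set_printoptions(precision=2,suppress=True)
m=arm.camera_model("wrist");im=cv2.imread("pics/w1.png")
k=(im[:,:,0]<75).astype(np.uint8);k[:150]=0;k[285:]=0;k[:,:270]=0;k[:,375:]=0
c=max(cv2.findContours(k,0,cv2.CHAIN_APPROX_NONE)[0],key=cv2.contourArea)
print("bbox",cv2.boundingRect(c),"rect",cv2.minAreaRect(c))
for r in(185,190,195,200,205,210,230,250,270):
    x=np.where(k[r])[0];print(r,x.min(),x.max(),end="; ")
yaw=np.radians(149.5);a=np.array([np.cos(yaw),np.sin(yaw)]);b=np.array([a[1],-a[0]])
s=arm.read_state();tc=s["position"][:2]
R0=R.from_quat(s["ee_rot"]).as_matrix();ty=R0[:2,1];tx=R0[:2,0]
f=lambda u,v,z:((onz(m,u,v,z)[:2]-tc)@np.c_[tx,ty])
x,y,w,h=cv2.boundingRect(c)
for r in (215,240,265):
    q=np.where(k[r])[0];L=f(q.min(),r,70);Rr=f(q.max()+1,r,70);print("\n",r,L,Rr,(L+Rr)/2,np.linalg.norm(L-Rr))
print("near top",f(322,y+h,70),"far base",f(322,y,0))
E
```

```text
bbox (289, 183, 66, 97) rect ((321.5, 231.0), (96.0, 65.0), 90.0)
185 294 348; 190 293 349; 195 291 350; 200 289 353; 205 289 354; 210 289 354; 230 289 353; 250 289 352; 270 289 352; 
 215 [ 21.41 -21.43] [21.37 21.71] [21.39  0.14] 43.13870310359592

 240 [  4.34 -21.88] [ 4.3  21.49] [ 4.32 -0.19] 43.36983680574659

 265 [-13.46 -22.35] [-13.5   21.29] [-13.48  -0.53] 43.63432074380885
near top [-24.54   0.15] far base [32.76  0.45]
```

>>> move_arm(
  fingers=[85,85,85,85,85,85,44,30,30,30],
  travel=[
    [4,0,20],
    [4,0,50],
    [4,0,80],
    [4,0,105],
    [4,0,120],
    [4,0,126],
    [4,0,126],
    [4,0,126],
    [4,0,126],
    [4,0,126],
  ],
  dr=[
    [0,0,0],
    [0,0,0],
    [0,0,0],
    [0,0,0],
    [0,0,0],
    [0,0,0],
    [0,0,0],
    [0,0,0],
    [0,0,0],
    [0,0,0],
  ],
)

```text
clock: 2.2
position: [460.6, -244.6, 205.9]
ee_rot: [-0.496, 0.868, -0.001, 0.001]
contact_force: [0.3, -0.1, 3.6]
gripper_width: 43.2
grasp_force: 61.9
```

>>> move_arm(
  fingers=[30,30,30,30,30],
  travel=[
    [0,0,-10],
    [0,0,-40],
    [0,0,-80],
    [0,0,-115],
    [0,0,-135],
  ],
  dr=[
    [0,0,0],
    [0,0,0],
    [0,0,0],
    [0,0,0],
    [0,0,0],
  ],
)

```text
clock: 2.7
position: [460.2, -244.6, 343.5]
ee_rot: [-0.496, 0.868, -0.002, 0.002]
contact_force: [1.8, 0.5, -1.8]
gripper_width: 43.6
grasp_force: 61.6
```

```bash
python3 - <<'E'
from h import *
plan([570,96,340],np.radians(175.9))
E
```

```text
travel [-349.2   78.     3.6] dr [-5.200e-03  3.000e-04 -4.602e-01] pos [ 460.2 -244.6  343.5] F [ 1.8  0.5 -1.8] w 43.56558390694379 t 2.7
```

>>> move_arm(
  fingers=[30,30,30,30,30,30,30,30,30,30],
  travel=[
    [-20,5,0],
    [-65,15,0],
    [-110,25,0],
    [-155,35,0],
    [-200,45,0],
    [-245,55,0],
    [-290,65,0],
    [-325,73,0],
    [-345,77,0],
    [-349,78,0],
  ],
  dr=[
    [0,0,-0.03],
    [0,0,-0.09],
    [0,0,-0.15],
    [0,0,-0.21],
    [0,0,-0.27],
    [0,0,-0.33],
    [0,0,-0.39],
    [0,0,-0.43],
    [0,0,-0.46],
    [0,0,-0.46],
  ],
)

```text
clock: 3.7
position: [570.3, 97.7, 339.7]
ee_rot: [-0.682, 0.731, 0.0, 0.0]
contact_force: [-0.8, 0.7, -2.2]
gripper_width: 43.3
grasp_force: 61.6
```

>>> move_arm(
  fingers=[30,30,30,30],
  travel=[
    [0,0,0],
    [0,0,0],
    [0,0,0],
    [0,0,0],
  ],
  dr=[
    [0,0,0],
    [0,0,0],
    [0,0,0],
    [0,0,0],
  ],
)

```text
clock: 4.1
position: [569.8, 94.7, 339.9]
ee_rot: [-0.681, 0.733, 0.0, -0.0]
contact_force: [0.0, -0.3, -1.8]
gripper_width: 43.2
grasp_force: 61.6
```

```bash
python3 - <<'E'
from h import *
np.set_printoptions(precision=1,suppress=True)
m=arm.camera_model("wrist");save("wrist","w2.png");plan([570,36,340],np.radians(175.9))
for p in((570.5,36,28),(572,51,40),(569,21,40)):print(proj(m,p))
E
```

```text
travel [58.7 -4.5 -0.1] dr [-0.  0. -0.] pos [569.8  94.9 339.9] F [-0.1  0.6 -1.9] w 43.21866582249486 t 4.15
[315.1 153.3]
[314.4 174.9]
[315.3 133. ]
```

View pics/w2.png

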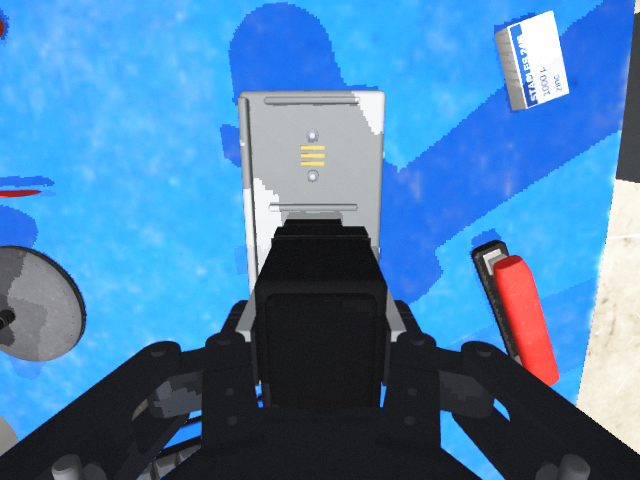

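The wrist view shows the pegs at about (312.5,134.5) and (312.5,175.5), close to the predictions. The held pack hangs straight, with its upper near edge around row 290.

```bash
python3 - <<'E'
from h import *
np.set_printoptions(precision=2,suppress=True)
m=arm.camera_model("wrist");s=arm.read_state();im=cv2.imread("pics/w2.png")
R0=R.from_quat(s["ee_rot"]).as_matrix();tc=s["position"][:2]
f=lambda u,v,z:((onz(m,u,v,z)[:2]-tc)@R0[:2,:2])
crop=im[120:190,295:332];g=cv2.cvtColor(crop,cv2.COLOR_BGR2GRAY)
for z in(36,40):
  for p in((312.5,134.5),(312.5,175.5)):print(z,f(*p,z),onz(m,*p,z))
# charger outline: right (front) edge & left edge columns / gold contacts
hsv=cv2.cvtColor(im,cv2.COLOR_BGR2HSV);au=cv2.inRange(hsv,(15,90,80),(35,255,255));au[:,:280]=0;au[:,350:]=0;au[:120]=0;au[190:]=0
M=cv2.moments(au,True);u,v=M["m10"]/M["m00"],M["m01"]/M["m00"];print("gold",u,v,f(u,v,28))
# near edge of held pack
col=im[200:320,320].mean(1).astype(int);print(col.tolist())
o=np.zeros((600,800,3),np.uint8);a=cv2.resize(im[205:315,240:400],None,fx=5,fy=5,interpolation=cv2.INTER_CUBIC);a=np.clip(a.astype(float)*3,0,255);o[:550]=a
b=cv2.resize(im[120:190,290:335],None,fx=4,fy=4,interpolation=cv2.INTER_CUBIC);o[:280,:180]=b
cv2.imwrite("pics/crop2.png",o)
E
```

```text
36 [72.48 -6.81] [571.31  22.1   36.  ]
36 [42.5  -7.01] [573.71  51.98  36.  ]
40 [72.5  -6.72] [571.22  22.09  40.  ]
40 [42.96 -6.92] [573.58  51.53  40.  ]
gold 311.225 155.175 [57.11 -8.06]
[179, 183, 182, 159, 98, 144, 177, 185, 174, 162, 148, 177, 146, 140, 143, 142, 142, 141, 141, 44, 18, 16, 17, 23, 30, 24, 20, 20, 22, 19, 20, 19, 23, 19, 20, 30, 30, 21, 28, 19, 17, 20, 17, 18, 18, 20, 23, 16, 21, 20, 19, 20, 19, 24, 18, 21, 20, 18, 18, 24, 25, 18, 21, 22, 21, 20, 20, 21, 21, 22, 21, 18, 21, 21, 18, 19, 15, 20, 22, 19, 23, 27, 31, 30, 28, 26, 29, 34, 30, 37, 30, 33, 35, 23, 19, 18, 19, 21, 24, 23, 24, 21, 25, 24, 22, 24, 23, 27, 27, 24, 22, 29, 27, 25, 27, 27, 28, 24, 28, 25]
```

View pics/crop2.png

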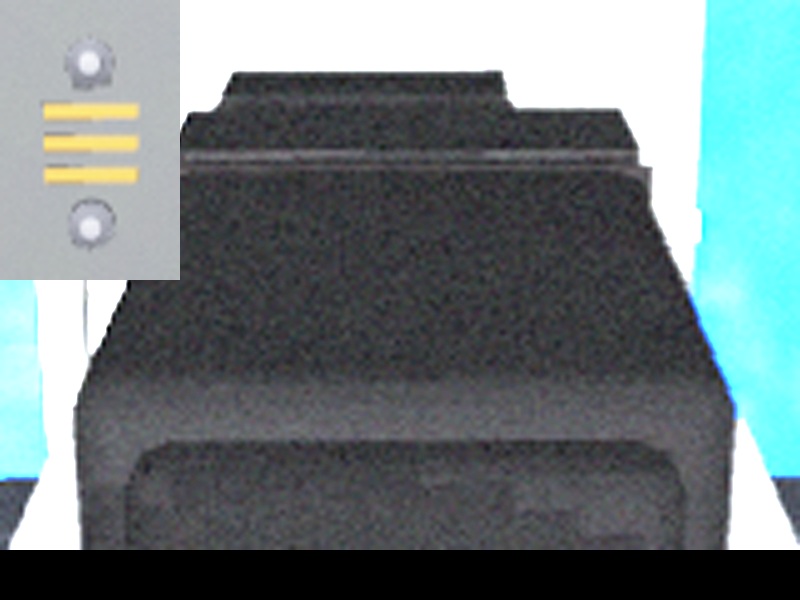

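The crop shows the held pack's near shoulder edge at row 282, spanning columns 255.6–386.6. Its near bottom edge is at about row 238.5, with the seated pack just behind it.

```bash
python3 - <<'E'
from h import *
np.set_printoptions(precision=2,suppress=True)
m=arm.camera_model("wrist");s=arm.read_state();R0=R.from_quat(s["ee_rot"]).as_matrix();tc=s["position"][:2]
f=lambda u,v,z:((onz(m,u,v,z)[:2]-tc)@R0[:2,:2])
print(f(255.6,282,204),f(386.6,282,204),f(321,282,204),f(320,238.5,134),f(370.4,239,134), np.array(s["ee_rot"]))
E
```

```text
[ 28.3  -21.49] [28.27 20.03] [28.31 -0.76] [21.87 -1.2 ] [21.59 24.49] [-0.68  0.73 -0.    0.  ]
```

```bash
python3 - <<'E'
from h import *
np.set_printoptions(precision=2,suppress=True)
m=arm.camera_model("wrist");s=arm.read_state();R0=R.from_quat(s["ee_rot"]).as_matrix();tc=s["position"][:2]
f=lambda u,v,z:((onz(m,u,v,z)[:2]-tc)@R0[:2,:2])
for z in(128,134,138):print(z,f(277.4,227,z),f(364.2,227,z))
for z in(196,200,204):print(z,f(255.6,282,z),f(386.8,282,z))
E
```

```text
128 [ 26.37 -23.44] [26.34 21.87]
134 [ 27.94 -22.69] [27.91 21.11]
138 [ 28.99 -22.19] [28.96 20.61]
196 [ 24.82 -23.07] [24.79 21.7 ]
200 [ 26.56 -22.28] [26.53 20.9 ]
204 [ 28.3  -21.49] [28.27 20.09]
```

>>> move_arm(
  fingers=[30,30,30,30,30,30,30,30,30,30],
  travel=[
    [20,-2,0],
    [45,-4,0],
    [60,-6,0],
    [60,-6,0],
    [60,-6,20],
    [60,-6,45],
    [60,-6,65],
    [60,-6,78],
    [60,-6,85],
    [60,-6,86],
  ],
  dr=[
    [0,0,0],
    [0,0,0],
    [0,0,0],
    [0,0,0],
    [0,0,0],
    [0,0,0],
    [0,0,0],
    [0,0,0],
    [0,0,0],
    [0,0,0],
  ],
)

```text
clock: 5.15
position: [571.8, 35.7, 253.2]
ee_rot: [-0.681, 0.732, 0.0, -0.0]
contact_force: [-1.1, -0.6, -1.5]
gripper_width: 43.5
grasp_force: 61.6
```

>>> move_arm(
  fingers=[30,30,30],
  travel=[
    [0,0,0],
    [0,0,0],
    [0,0,0],
  ],
  dr=[
    [0,0,0],
    [0,0,0],
    [0,0,0],
  ],
)

```text
clock: 5.45
position: [571.9, 35.6, 254.6]
ee_rot: [-0.681, 0.732, -0.0, 0.001]
contact_force: [-0.2, -0.5, -2.1]
gripper_width: 43.0
grasp_force: 61.6
```

```bash
python3 - <<'E'
from h import *
m=arm.camera_model("wrist");save("wrist","w3.png");save("scene","s3.png");plan([572,34,234],np.radians(175.9))
a=cv2.imread("pics/w3.png");b=cv2.imread("pics/s3.png")[230:360,200:350]
o=np.zeros((600,800,3),np.uint8);o[:330,:440]=cv2.resize(a,(440,330));o[:330,440:]=cv2.resize(b,(360,312))[:330] if 0 else cv2.resize(b,(360,330))
cv2.imwrite("pics/c3.png",o[:330])
E
```

```text
travel [ 1.5 -0.3 20.3] dr [-0.0011  0.0005 -0.0004] pos [571.8  35.6 254.3] F [-0.1 -0.4 -2.6] w 43.67726141121545 t 5.55
```

View pics/c3.png

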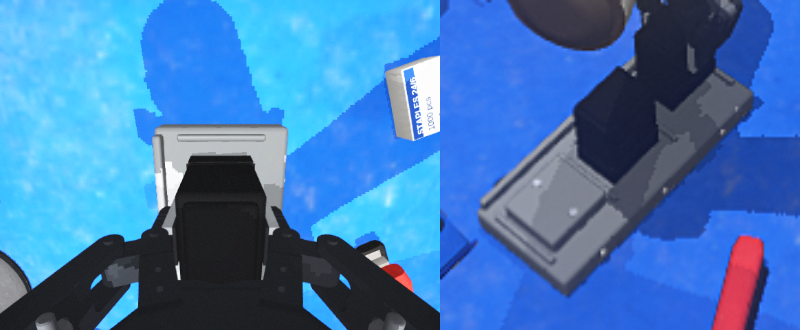

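The left panel shows the pack over the right bay, with the charger's end edge near row 185 and the pack's bottom edge near row 228 at full scale. I'll check the pack's offset against the charger edges.

```bash
python3 - <<'E'
from h import *
np.set_printoptions(precision=2,suppress=True)
m=arm.camera_model("wrist");s=arm.read_state();R0=R.from_quat(s["ee_rot"]).as_matrix();tc=s["position"][:2]
f=lambda u,v,z:((onz(m,u,v,z)[:2]-tc)@R0[:2,:2])
im=cv2.imread("pics/w3.png").astype(int)
for u in(300,320,340):
    c=im[170:250,u];print(u,"blue-red",(c[:,0]-c[:,2])[:30].tolist(),"g",c[20:75,1].tolist())
for r in(215,240,245,250): 
    c=im[r,210:430];g=c.max(1);d=np.where(g<90)[0]+210;b=np.where(c[:,0]-c[:,2]<40)[0]+210;print(r,"dark",d.min(),d.max(),"notblue",b.min(),b.max())
E
```

```text
300 blue-red [215, 213, 215, 213, 216, 212, 212, 209, 207, 208, 113, 19, 4, 2, 6, 7, 8, 9, 8, 7, 6, 5, 7, 7, 8, 8, 8, 7, 7, 5] g [187, 191, 194, 196, 194, 123, 121, 171, 194, 216, 206, 197, 186, 178, 155, 138, 188, 192, 193, 194, 195, 195, 195, 194, 195, 194, 193, 194, 192, 195, 196, 193, 160, 157, 155, 154, 96, 29, 27, 25, 23, 21, 22, 22, 22, 39, 43, 22, 28, 28, 19, 24, 24, 20, 24]
320 blue-red [213, 214, 215, 214, 213, 209, 209, 208, 209, 210, 118, 17, 3, 2, 4, 6, 8, 9, 7, 5, 6, 7, 8, 8, 9, 6, 3, 5, 8, 6] g [184, 191, 193, 194, 194, 116, 113, 168, 192, 212, 206, 193, 189, 179, 155, 162, 191, 194, 194, 195, 193, 195, 195, 193, 196, 194, 193, 193, 193, 195, 194, 194, 194, 195, 159, 156, 95, 31, 19, 24, 23, 25, 21, 24, 25, 44, 35, 26, 30, 27, 24, 20, 16, 19, 25]
340 blue-red [209, 212, 213, 212, 212, 212, 217, 214, 213, 212, 123, 18, 5, 2, 5, 6, 8, 10, 9, 7, 10, 9, 9, 8, 7, 6, 10, 8, 6, 9] g [186, 191, 196, 195, 195, 120, 123, 169, 194, 211, 202, 194, 187, 176, 152, 159, 188, 195, 193, 194, 193, 193, 193, 195, 194, 194, 194, 195, 193, 197, 192, 192, 162, 155, 157, 155, 97, 34, 25, 24, 24, 22, 25, 27, 20, 29, 33, 29, 33, 22, 20, 22, 24, 22, 23]
215 dark 236 237 notblue 223 416
240 dark 237 370 notblue 225 414
245 dark 238 370 notblue 226 414
250 dark 270 371 notblue 226 413
```

```bash
python3 - <<'E'
from h import *
np.set_printoptions(precision=2,suppress=True)
m=arm.camera_model("wrist");s=arm.read_state();R0=R.from_quat(s["ee_rot"]).as_matrix();tc=s["position"][:2]
f=lambda u,v,z:((onz(m,u,v,z)[:2]-tc)@R0[:2,:2])
print("bottom",f(320,226.3,48.4),"end z0/z28",f(320,180.3,0),f(320,180.3,28))
print("div lines z34",f(320,195,34),f(320,205,34),"z28",f(320,195,28),f(320,206,28))
print("edges y z0/28",[f(u,215,28)[1] for u in(223,417)],"pack",f(278,226,48.4),f(364,226,48.4))
im=cv2.imread("pics/w3.png").astype(int);print(im[180:198,320,1].tolist(), im[228:236,265:285,1].tolist()[4],im[232,355:372,1].tolist())
E
```

```text
bottom [28.18 -1.42] end z0/z28 [45.08 -1.53] [48.67 -1.45]
div lines z34 [41.64 -1.44] [36.23 -1.45] z28 [40.62 -1.46] [34.48 -1.47]
edges y z0/28 [np.float64(-55.84255295907879), np.float64(52.83307785674893)] pack [ 28.35 -22.61] [28.33 20.77]
[112, 102, 103, 106, 118, 128, 159, 171, 174, 181, 184, 191, 193, 194, 194, 116, 113, 168] [198, 196, 196, 196, 197, 194, 195, 195, 196, 191, 27, 25, 22, 24, 27, 26, 23, 21, 24, 22] [22, 23, 22, 19, 25, 19, 23, 20, 21, 24, 24, 48, 132, 193, 191, 191, 190]
```

The pack is centred on the bay to within about 1 mm, so I'll lower it gently and watch the force.

>>> move_arm(
  fingers=[30,30,30,30,30,30],
  travel=[
    [0,0,3],
    [0,0,6],
    [0,0,8],
    [0,0,9],
    [0,0,10],
    [0,0,10],
  ],
  dr=[
    [0,0,0],
    [0,0,0],
    [0,0,0],
    [0,0,0],
    [0,0,0],
    [0,0,0],
  ],
)

```text
clock: 6.15
position: [571.7, 35.5, 243.5]
ee_rot: [-0.681, 0.732, 0.0, -0.0]
contact_force: [-0.2, -0.2, -2.3]
gripper_width: 43.5
grasp_force: 61.6
```

>>> move_arm(
  fingers=[30,30,30,30],
  travel=[
    [0,0,1],
    [0,0,2],
    [0,0,2],
    [0,0,2],
  ],
  dr=[
    [0,0,0],
    [0,0,0],
    [0,0,0],
    [0,0,0],
  ],
)

```text
clock: 6.55
position: [571.7, 35.5, 241.7]
ee_rot: [-0.681, 0.732, 0.0, 0.0]
contact_force: [-0.1, -0.4, -1.2]
gripper_width: 43.2
grasp_force: 61.6
```

>>> move_arm(
  fingers=[30,30,30,30,30,30],
  travel=[
    [0,0,1],
    [0,0,2],
    [0,0,3.5],
    [0,0,5],
    [0,0,6],
    [0,0,6],
  ],
  dr=[
    [0,0,0],
    [0,0,0],
    [0,0,0],
    [0,0,0],
    [0,0,0],
    [0,0,0],
  ],
)

```text
clock: 7.15
position: [571.6, 35.5, 235.5]
ee_rot: [-0.681, 0.732, 0.0, -0.0]
contact_force: [0.6, -0.3, -1.9]
gripper_width: 43.5
grasp_force: 61.6
```

>>> move_arm(
  fingers=[30,30,30],
  travel=[
    [0,0,0.5],
    [0,0,1],
    [0,0,1],
  ],
  dr=[
    [0,0,0],
    [0,0,0],
    [0,0,0],
  ],
)

```text
clock: 7.45
position: [571.7, 35.5, 234.7]
ee_rot: [-0.681, 0.732, 0.0, -0.0]
contact_force: [0.0, 0.0, -2.4]
gripper_width: 43.2
grasp_force: 61.6
```

>>> move_arm(
  fingers=[30,30,30],
  travel=[
    [0,0,0.5],
    [0,0,1],
    [0,0,1],
  ],
  dr=[
    [0,0,0],
    [0,0,0],
    [0,0,0],
  ],
)

```text
clock: 7.75
position: [571.7, 35.5, 234.0]
ee_rot: [-0.681, 0.732, -0.0, 0.0]
contact_force: [-0.9, 0.1, -0.6]
gripper_width: 43.5
grasp_force: 62.0
```

>>> move_arm(
  fingers=[30,30],
  travel=[
    [0,0,0.5],
    [0,0,0.5],
  ],
  dr=[
    [0,0,0],
    [0,0,0],
  ],
)

```text
clock: 7.95
position: [571.7, 35.5, 233.9]
ee_rot: [-0.681, 0.732, -0.0, 0.0]
contact_force: [-3.0, -0.1, 5.5]
gripper_width: 42.9
grasp_force: 62.4
```

The pack touched at TCP z 233.9, which is the expected seated height. I'll release and retreat.

>>> move_arm(
  fingers=[48,56,70,85,85,85,85,85,85,85],
  travel=[
    [0,0,0],
    [0,0,0],
    [0,0,0],
    [0,0,0],
    [0,0,0],
    [0,0,-5],
    [0,0,-25],
    [0,0,-55],
    [0,0,-90],
    [0,0,-125],
  ],
  dr=[
    [0,0,0],
    [0,0,0],
    [0,0,0],
    [0,0,0],
    [0,0,0],
    [0,0,0],
    [0,0,0],
    [0,0,0],
    [0,0,0],
    [0,0,0],
  ],
)

```text
clock: 8.95
position: [571.5, 35.5, 359.7]
ee_rot: [-0.681, 0.732, 0.0, -0.0]
contact_force: [0.3, 0.8, -0.5]
gripper_width: 84.8
grasp_force: 0.0
```

>>> move_arm(
  fingers=[85,85,85,85,85,85],
  travel=[
    [30,0,-20],
    [70,0,-20],
    [110,0,-20],
    [140,0,-20],
    [150,0,-20],
    [150,0,-20],
  ],
  dr=[
    [0,0,0],
    [0,0,0],
    [0,0,0],
    [0,0,0],
    [0,0,0],
    [0,0,0],
  ],
)

```text
clock: 9.55
position: [560.6, -115.2, 378.4]
ee_rot: [-0.68, 0.733, -0.0, 0.0]
contact_force: [-0.2, 0.2, 0.7]
gripper_width: 85.4
grasp_force: 0.0
```

```bash
python3 - <<'E'
from h import *
save("top","t4.png");save("scene","s4.png");plan([572,36,360],3.07)
a=cv2.imread("pics/t4.png")[190:340,170:330];b=cv2.imread("pics/s4.png")[220:370,200:360]
cv2.imwrite("pics/c4.png",np.hstack([cv2.resize(x,(400,375),interpolation=cv2.INTER_CUBIC) for x in(a,b)]))
m=arm.camera_model("top");im=cv2.imread("pics/t4.png")
for z in(28,103):print(proj(m,(571.7,37,z)))
E
```

```text
travel [-150.    -0.3   18.3] dr [-0.0002  0.0002 -0.0002] pos [ 561.  -113.6  378.3] F [0.2 0.1 0.2] w 84.94424494733137 t 9.65
[290.07438874 242.65199077]
[288.455851   234.35661218]
```

View pics/c4.png

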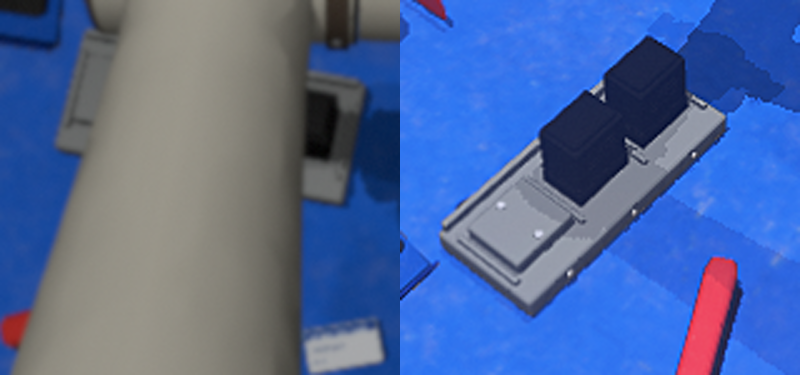

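The scene view shows both packs upright, square and level with each other. The spare sits flat in the right bay, the cover is intact, and the gripper is clear.

```bash
python3 -c "
from bench import arm
print(arm.job_done())"
```

```text
the job is handed in; nothing more can be done
None
```

The spare pack is seated in the open right bay, upright and released, and the job is handed in; the hand-in returned no verdict, but the last camera view shows the pack flat in its bay, level with the charging pack, and the gripper clear.

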